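# Set up the cube test on the bench compression tester

### The job

Get the bench tester ready for the mortar cube: turn the selector wheel on the grey console by its bar knob until the solid square mark shows whole and centred in the little window, and put the 50 mm mortar cube flat in the middle of the lower platen on the pulled-out carriage, setting it down gently. Push the carriage fully home under the upper platen with the cube still standing in the middle of it, and leave the other specimens and tools where they are.

Things in the scene. Friction and masses are not known exactly. Their poses are not given: they have to be found in the camera images.
- console: Fixed selector console: grey box 200 x 200 x 55 mm with a dark 190 x 190 mm cover plate on top, cover top 65 mm above the table. Origin: centre of its underside, on the wheel's axis; z up, x points from the wheel's axis to the window. Its place and yaw vary. It houses the selector wheel, which turns about the vertical axis through the origin.
- window (a point): Centre of the window in the console's cover, a 34 x 34 mm square opening with a thin aluminium frame, 58 mm from the wheel's axis on the side away from the robot; only what lies under it on the white wheel can be seen.
- selector_wheel (a joint): Angle of the selector wheel, rad, growing anticlockwise seen from above, no stops (it can go round and round either way; 2 pi is the same as 0). At 0 the square mark is centred in the window. Stiff: about 0.08 N m to turn, stays where it is left. Six dark marks on the wheel, 60 degrees apart, anticlockwise from the square: solid square 20 mm, solid disc, single tangential bar, cross, ring, two tangential bars.
- mark_square (a point): Centre of the solid square mark (20 x 20 mm) on the wheel, 58 mm from the axis; hidden under the cover unless it is at the window.
- wheel_grip (a point): Point to grip on the black bar knob that turns the wheel, on the wheel's axis 90 mm above the table. The bar is 66 mm long, 16 mm wide, from 71 to 107 mm above the table, above a round 48 mm flange (65 to 71 mm). Its x axis runs along the bar towards the side where the square mark is; a thin white line on that half of its top shows it.
- cube_center (a point): Centre of the 50 x 50 x 50 mm mortar cube, loose, about 0.28 kg, grey; its axes are normal to its faces. It stands on the table in a row with a cylinder and a tall prism of the same mortar.
- tester: Fixed compression tester, brown. Origin: on the table under the centre of the upper platen; z up, x points away from the robot's side, the carriage slides out along -x. Base 420 (x) x 240 x 34 mm, from -290 to +130 mm in x. Two columns 28 mm thick at y = +-98 mm carry a crosshead (80 x 270 mm in plan, 290 to 375 mm up), from which a load cell and the upper platen (90 mm diameter, underside 128 mm up) hang. Place and yaw vary.
- carriage (a joint): How far the carriage is pulled out, m: 0 = fully home (lower platen right under the upper one), at most 0.16. It slides with about 2 N friction, stays where it is left, has stops at both ends.
- platen_top (a point): Centre of the top face of the lower platen, a round steel plate 110 mm in diameter, 64 mm above the table, fixed on the carriage; x as the tester's. A dark 24 mm spot marks its centre.
- carriage_handle (a point): Middle of the carriage's handle: a black round bar 14 mm thick, 76 mm long across the slide direction (tester's y), 90 mm above the table on two 12 mm posts (76 mm apart), 115 mm in front (-x of the tester) of the platen's centre. The carriage's plate below it is 48 mm high and ends 15 mm further to the front.
- mortar_cylinder: Loose bystander: grey mortar cylinder, 50 mm diameter, 75 mm high, upright. Origin: centre of its underside.
- mortar_prism: Loose bystander: grey mortar prism 40 x 40 x 110 mm, standing on end. Origin: centre of its underside.
- brush: Loose bystander: brush lying beside the tester, on the far right.
- wrench: Loose bystander: wrench lying beyond the console.
- oil_jar: Loose bystander: closed jar, 64 mm diameter, 90 mm high, beyond the specimens.
- bowl: Loose bystander: steel bowl, 120 mm across, 50 mm high, beyond the specimens.
Mind the look-alikes: they are no part of the job. What is shaped like the part that bears cube_center but brown or red is not meant.

How it is judged:
At the end, for the whole second after the job is handed in: The square mark's centre is within 6.5 mm of the window's centre, so that the whole mark shows; the carriage is within 4 mm of fully home; the cube stands flat on the lower platen, its centre within 12 mm of the platen's centre (horizontal distance between mark_square and window below 0.0065 m and value of joint carriage below 0.004 m and horizontal distance between cube_center and platen_top below 0.012 m and z of cube_center in the frame of platen_top between 0.021 and 0.029 m); the robot touches nothing.
It fails at once if another specimen or tool is moved more than 40 mm or tipped over (distance of any of mortar_cylinder, mortar_prism, brush, wrench, oil_jar, bowl from where it was at the start of the episode above 0.04 m or angle between any of mortar_prism, mortar_cylinder's own z axis and vertical above 0.5 rad).
It fails at once if the cube is dropped or slammed on the carriage (contact over 50 N) (contact force between cube and carriage above 50 N).
It also fails if it takes over 72 s, if anything falls off the work surface, if the arm or the gripper's body presses on something with over 40 N, if the wrist force passes 120 N, or if a joint passes its speed limit or range.

### The arm

A 7-joint arm with a two-finger parallel gripper is mounted at the origin on the work surface. World frame = base frame: x ahead of the robot, y to its left, z up, the work surface at z = 0. Lengths are in m, angles in rad, forces in N, time in s.
With the tool pointing down it reaches from about 0.4 to 0.875 m from the base axis. Payload 19.3 kg.
Tool frame: the origin (TCP) lies between the finger pads; the fingertips stand bot.tcp_to_tips ahead of it and the grasp point (between the pads) lies 3 mm ahead of it (bot.tcp_to_tips is the distance from the TCP to the fingertips, in m); x points along the fingers, y is the direction in which the jaws open and shut, and the axes are right-handed (so a half turn about x gives the same grasp; the last joint's range is limited). The gripper opens to 85 mm and grips with 20 to 120 N. Pads are 22 mm wide; open, the fingers measure 114 mm over their backs; the gripper's body (76 mm by 85 mm) begins 54 mm behind the grasp point. The pads swing forward as they close: fully open they stand 13 mm farther back than shut.
Start: joints at [-1.239, 0.521, -0.036, 1.599, 0.021, 1.021, -0.113], TCP at [0.244, 0.575, 0.253] pointing down, gripper open.
Joint ranges: [-2.91, 2.91], [-0.3, 2.13], [-1.5, 1.42], [0.17, 2.43], [-1.26, 4.41], [0.16, 1.93], [-2.52, 2.52]. Speed limits (rad/s): [1.89, 1.89, 2.39, 2.39, 3.01, 3.01, 3.01].

### API

Orientations are given as [roll, pitch, yaw] about the fixed x, y, z axes, in that order (R = Rz(yaw) Ry(pitch) Rx(roll)).
In Python, from workcell import bot, eyes gives the robot as it stands. The module is installed in compiled form; this text tells all that it offers.
- The arm moves only by the tool step_arm, never from a script. Its argument "targets" is a list that holds one entry, the list of rows, each a list of 7 numbers: the shift along the tool's x, y, z in cm, then the turn, a rotation vector about the tool's x, y, z in rad, then the opening, from 0 (shut) to 1 (fully open). A call has 1 to 10 rows; each row is the pose to reach, as a shift and turn from the pose measured when the call began, along the tool's axes at that moment; what a row does not reach only later rows make up. A row lasts 1/10 s, in which the tool goes at most 50 mm and 8.59 degrees, less where a joint would pass 70% of its speed; a pose out of reach is approached as far as the arm can. A call with a gripper value outside its range is refused whole. The fingers move at their own pace and stop on an object; "grip_force" is the grip in N (left out, the last holds). Time passes only in rows, so rows that repeat a pose let the fingers close. It gives the time, the measured TCP pose, the force and the opening at its end, in the units of the state.
- bot.observe(): the state, without advancing time (a new reading comes with each control period).
- eyes.grab_frame(name): name is "side" or "top" or "wrist"; returns the picture (420x560x3 uint8, red, green, blue); there is no depth.
- eyes.get_calibration(name): a dict with "fx", "fy", "cx", "cy" (pixels), "camera_from_world" (4x4, takes a point from world to camera coordinates); the wrist camera has in their place "hand_eye" (4x4, takes a point from camera to tool coordinates, whose origin is the TCP and whose axes are the tool frame's). Camera axes: x right, y down, z forward; pixel columns grow to the right and rows downward; lengths in m; the calibration is good to about 2 mm. A picture is of the moment at which its call begins: read the wrist's pose just before it. get_calibration takes no time and is no camera call.
- bot.job_done(): hands the job in, once; it reports no verdict.
The state is a dict: "clock": time; "qpos": joint angles; "qd": joint speeds; "joint_efforts": joint torques, N m; "position": TCP position; "tool_rot": TCP orientation; "force": force on the tool from outside, world axes, zero at the start; "moment": the same for the moment, N m; "grip_width": finger opening in m.
Only numpy, scipy, OpenCV 4.12 (cv2) and the standard library are available. Lean on these libraries where they do the work, as an engineer would, in place of code of your own. Each camera call takes 0.05 s, during which the arm holds its last target.

## Working session

There is one attempt and no reset: what is moved stays moved. The work goes in short steps, Python scripts to look and compute and a tool call to move; the robot and the scene stay as the last step left them, time stands still between calls to the robot, and variables do not carry over. Pictures are saved under pics/ and viewed, and the job is handed in when it is done.

Besides the shell and the picture viewer there is one more tool, called after "Emit:" as a command line: name --argument value ..., lists and objects as JSON in quotes. step_arm: Moves the arm, as the interface text tells. Its arguments: {"type":"object","properties":{"targets":{"type":"array","items":{"type":"array","items":{"type":"array","items":{"type":"number"}}}},"grip_force":{"type":"number"}},"required":["targets"]}

```bash
mkdir -p pics; ls; python3 - <<'E'
from workcell import bot, eyes
import cv2
s=bot.observe();print(s); print(bot.tcp_to_tips)
for n in ("side","top","wrist"):
    im=eyes.grab_frame(n); cv2.imwrite(f"pics/{n}0.png",im[:,:,::-1]); print(n,eyes.get_calibration(n))
E
```

```text
pics
{'clock': 0.0, 'qpos': array([-1.23919235,  0.52204187, -0.03633402,  1.60000564,  0.02118915,
        1.02108012, -0.11282785]), 'qd': array([ 0.00143492, -0.00058034, -0.00029373,  0.00165975,  0.00020768,
       -0.00181182,  0.00080381]), 'joint_efforts': array([ 1.73465658e-03, -9.27098680e+01,  1.98018327e+00, -3.69947791e+01,
        1.77999004e-02,  8.11033038e-03, -5.24703353e-05]), 'position': array([0.24432907, 0.57492608, 0.25270912]), 'tool_rot': array([-1.5107508 ,  1.56964587, -1.91259259]), 'force': array([-0.06978773,  0.55507696,  0.26917502]), 'moment': array([-0.01987537, -0.04863982, -0.01824211]), 'grip_width': 0.08508545955095637}
0.022
side {'fx': 423.66269269223824, 'fy': 423.66269269223824, 'cx': 275.7873981948011, 'cy': 208.57247051061822, 'camera_from_world': array([[ 0.94900111, -0.3149603 ,  0.01403201, -0.53768981],
       [-0.21129253, -0.66841356, -0.7131471 ,  0.12128183],
       [ 0.23399221,  0.67381253, -0.70087397,  1.13228818],
       [ 0.        ,  0.        ,  0.        ,  1.        ]])}
top {'fx': 426.9713844177781, 'fy': 426.9713844177781, 'cx': 282.1296662286479, 'cy': 210.12941709785773, 'camera_from_world': array([[ 0.01446197, -0.99986039, -0.00836961, -0.07097773],
       [-0.98714423, -0.01294453, -0.15930698,  0.5654894 ],
       [ 0.1591764 ,  0.0105659 , -0.98719362,  1.05902193],
       [ 0.        ,  0.        ,  0.        ,  1.        ]])}
wrist {'fx': 302.56659250326584, 'fy': 302.56659250326584, 'cx': 278.03141464595586, 'cy': 207.96751123107438, 'hand_eye': array([[-2.40915319e-04, -2.93126167e-01,  9.56073738e-01,
        -1.21459213e-01],
       [ 9.99999691e-01, -7.86355875e-04,  1.08922152e-05,
         1.17162336e-03],
       [ 7.48621407e-04,  9.56073445e-01,  2.93126266e-01,
        -7.43232599e-02],
       [ 0.00000000e+00,  0.00000000e+00,  0.00000000e+00,
         1.00000000e+00]])}
```

View pics/top0.png

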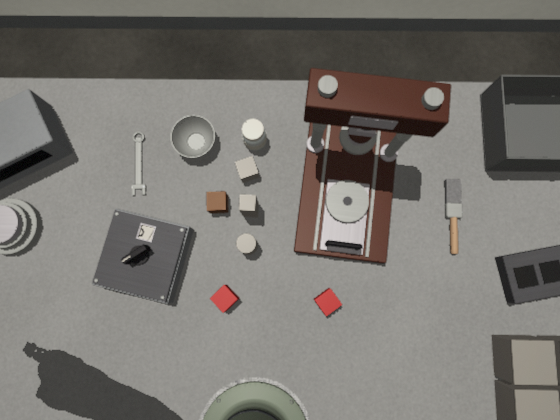

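View pics/side0.png

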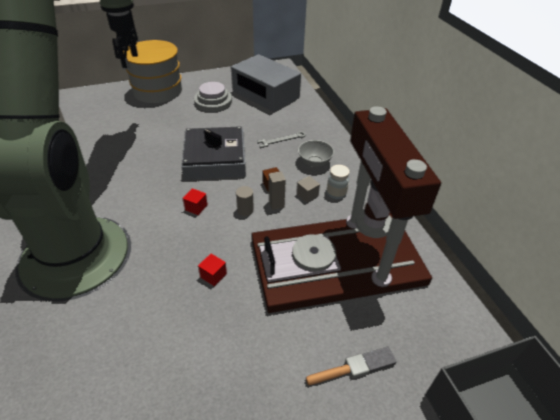

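View pics/wrist0.png

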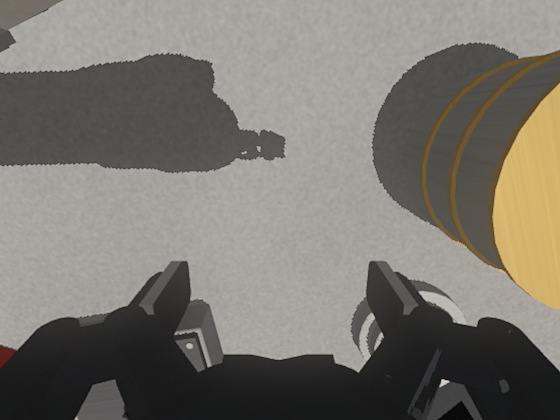

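The top view shows the console at about (143,257), the row of cylinder (246,243), prism (248,203) and cube (247,168), and the platen at (347,201). I'll enlarge these for measuring.

```bash
python3 - <<'E'
import cv2,numpy as np
im=cv2.imread("pics/top0.png")
a=cv2.resize(im[205:309,85:200],None,fx=5,fy=5,interpolation=cv2.INTER_CUBIC);cv2.imwrite("pics/con.png",a)
a=cv2.resize(im[110:265,200:300],None,fx=3.8,fy=3.8,interpolation=cv2.INTER_CUBIC)
b=cv2.resize(im[110:265,290:400],None,fx=3.8,fy=3.8,interpolation=cv2.INTER_CUBIC);cv2.imwrite("pics/obj.png",np.hstack([a,b]))
E
```

```text
(no output)
```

View pics/con.png

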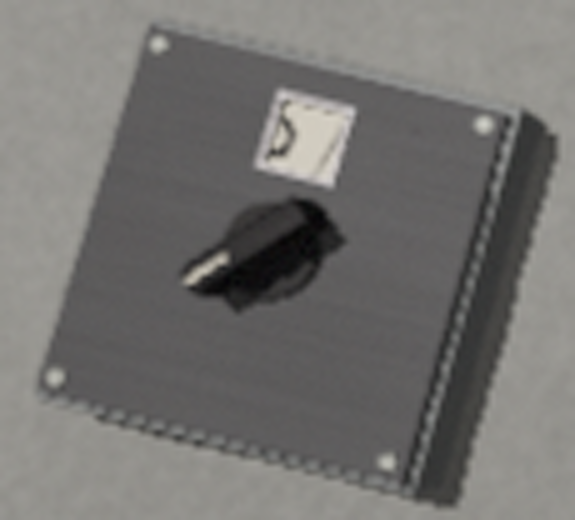

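View pics/obj.png

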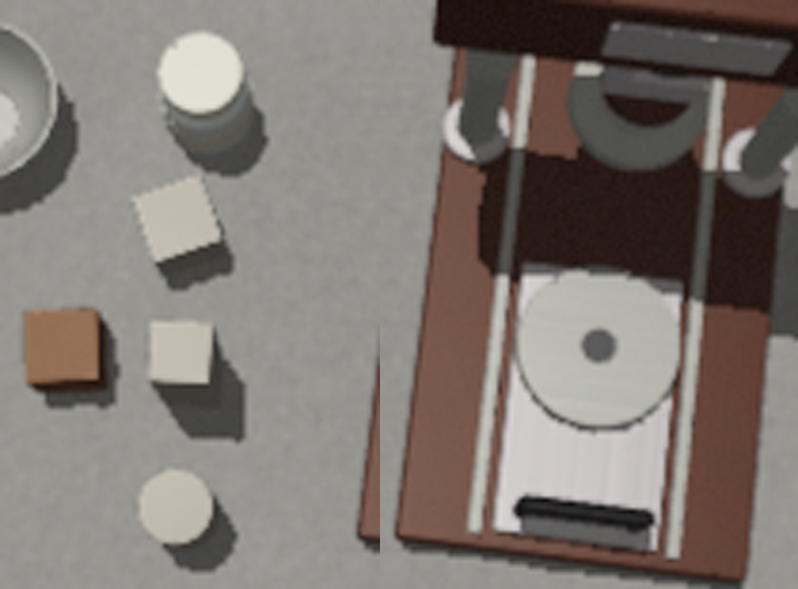

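```bash
cat > h.py <<'E'
import numpy as np
from workcell import bot, eyes
from scipy.spatial.transform import Rotation as R
def ray(name,u,v,z,pose=None):
    c=eyes.get_calibration(name)
    d=np.array([(u-c['cx'])/c['fx'],(v-c['cy'])/c['fy'],1.])
    if name=='wrist':
        T=pose@c['hand_eye']
    else: T=np.linalg.inv(c['camera_from_world'])
    o=T[:3,3]; w=T[:3,:3]@d
    return o+w*(z-o[2])/w[2]
def pose():
    s=bot.observe(); T=np.eye(4);T[:3,:3]=R.from_euler('xyz',s['tool_rot']).as_matrix();T[:3,3]=s['position'];return T
def down(x,y,z,jaw):
    # tool x down, tool y (jaw axis) at world yaw `jaw`
    T=np.eye(4);a=np.array([0,0,-1.]);b=np.array([np.cos(jaw),np.sin(jaw),0]);T[:3,:3]=np.c_[a,b,np.cross(a,b)];T[:3,3]=[x,y,z];return T
def row(T0,T1):
    t=T0[:3,:3].T@(T1[:3,3]-T0[:3,3])*100
    r=R.from_matrix(T0[:3,:3].T@T1[:3,:3]).as_rotvec()
    return np.r_[t,r]
E
python3 - <<'E'
from h import *
np.set_printoptions(precision=4,suppress=True)
T=pose();print(T)
def cr(p,s,ox,oy): return ((p[0]+.5)/s-.5+ox,(p[1]+.5)/s-.5+oy)
S=[ray('top',*cr(p,5,85,205),0.065) for p in [(158,44),(484,124),(387,461),(55,377)]]
S=np.array(S);print(S,S.mean(0))
ax=(S[0]+S[1]-S[2]-S[3]);print('con yaw',np.arctan2(ax[1],ax[0]))
w=ray('top',*cr((305,138),5,85,205),0.065);print('window',w,np.linalg.norm(w[:2]-S.mean(0)[:2]),np.arctan2(*(w-S.mean(0))[[1,0]]))
k=np.array([ray('top',*cr(p,5,85,205),0.107) for p in [(185,278),(225,255)]]);d=k[0]-k[1];print('bar',k,np.arctan2(d[1],d[0]))
C=np.array([ray('top',*cr(p,3.8,200,110),0.05) for p in [(133,202),(203,178),(221,240),(157,264)]]);print(C,C.mean(0))
for i in range(4): print(np.linalg.norm(C[i]-C[i-1]),np.arctan2(*(C[i]-C[i-1])[[1,0]]))
print('platen',ray('top',*cr((218,345),3.8,290,110),0.064))
H=np.array([ray('top',*cr(p,3.8,290,110),0.095) for p in [(140,508),(270,518)]]);print(H,H.mean(0))
d=H[0]-H[1];print('tester yaw',np.arctan2(d[1],d[0])-np.pi/2)
E
```

```text
[[-0.0003  0.3911  0.9203  0.2444]
 [-0.0008  0.9203 -0.3911  0.575 ]
 [-1.     -0.0008  0.      0.2529]
 [ 0.      0.      0.      1.    ]]
[[0.5492 0.3585 0.065 ]
 [0.5106 0.1902 0.065 ]
 [0.3431 0.2294 0.065 ]
 [0.3815 0.397  0.065 ]] [0.4461 0.2938 0.065 ]
con yaw -0.22765134946713048
window [0.5023 0.2804 0.065 ] 0.057741489423448485 -0.2341615418419196
bar [[0.4296 0.3198 0.107 ]
 [0.4409 0.3013 0.107 ]] 2.118035306664111
[[0.6898 0.0632 0.05  ]
 [0.7075 0.0153 0.05  ]
 [0.6636 0.0018 0.05  ]
 [0.6461 0.0453 0.05  ]] [0.6767 0.0314 0.05  ]
0.047175530121593534 0.3889816111958609
0.05108629616541609 -1.2168323482446506
0.04593226564328448 -2.8433738358584066
0.04689311133642126 1.9521812570315424
platen [ 0.5906 -0.2282  0.064 ]
[[ 0.4779 -0.1728  0.095 ]
 [ 0.4727 -0.2559  0.095 ]] [ 0.4753 -0.2144  0.095 ]
tester yaw -0.06318744085432959
```

```bash
python3 - <<'E'
from h import *
np.set_printoptions(precision=3,suppress=True)
print(row(pose(),down(0.446,0.294,0.22,0.547)))
E
```

```text
[  3.304 -17.974  29.549   0.622   0.      0.001]
```

Emit:
step_arm --targets '[[[3.3,-18.0,29.5,0.622,0,0,1],[3.3,-18.0,29.5,0.622,0,0,1],[3.3,-18.0,29.5,0.622,0,0,1],[3.3,-18.0,29.5,0.622,0,0,1],[3.3,-18.0,29.5,0.622,0,0,1],[3.3,-18.0,29.5,0.622,0,0,1],[3.3,-18.0,29.5,0.622,0,0,1],[3.3,-18.0,29.5,0.622,0,0,1],[3.3,-18.0,29.5,0.622,0,0,1],[3.3,-18.0,29.5,0.622,0,0,1]]]'

```text
clock: 1.15
position: [0.445, 0.2947, 0.22]
tool_rot: [-1.404, 1.57, -2.426]
force: [-0.5, -0.1, 0.5]
grip_width: 0.0852
```

```bash
python3 - <<'E'
from h import *
import cv2
s=bot.observe();print(s['qpos'],s['position'],s['clock']);np.save('T1.npy',pose())
cv2.imwrite("pics/w1.png",eyes.grab_frame('wrist')[:,:,::-1])
E
```

```text
[-0.81830507  0.42357299  0.16246368  1.88191601 -0.08904519  0.8438285
 -0.06265589] [0.44497827 0.29471164 0.21997798] 1.15
```

View pics/w1.png

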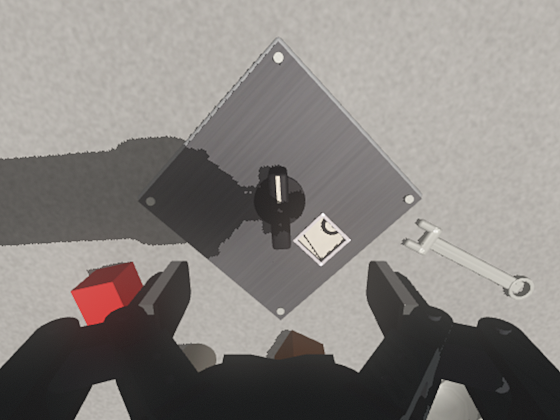

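The wrist view shows the cover screws at (278,57), (409,199), (281,311) and (150,201), with the bar's white line near column 278. The ring is off-centre in the window.

```bash
python3 - <<'E'
from h import *
import cv2
np.set_printoptions(precision=4,suppress=True)
T=np.load('T1.npy')
S=np.array([ray('wrist',*p,0.065,T) for p in [(281,311),(409,199),(278,57),(150,201)]]);print(S,S.mean(0))
d=S[2]-S[0];print('diag',np.arctan2(d[1],d[0]));d2=S[1]-S[3];print(np.arctan2(d2[1],d2[0]))
w=ray('wrist',321.5,240,.065,T);print(w,np.linalg.norm((w-S.mean(0))[:2]),np.arctan2(*(w-S.mean(0))[[1,0]]))
im=cv2.imread('pics/w1.png');cv2.imwrite('pics/w1c.png',cv2.resize(im[150:290,220:360],None,fx=4.2,fy=4.2,interpolation=cv2.INTER_CUBIC))
E
```

```text
[[0.5135 0.1905 0.065 ]
 [0.5522 0.3592 0.065 ]
 [0.3828 0.3988 0.065 ]
 [0.3436 0.2297 0.065 ]] [0.448  0.2945 0.065 ]
diag 2.131038465528817
0.5553832940684563
[0.5048 0.2811 0.065 ] 0.05835313550694308 -0.23189099009541952
```

View pics/w1c.png

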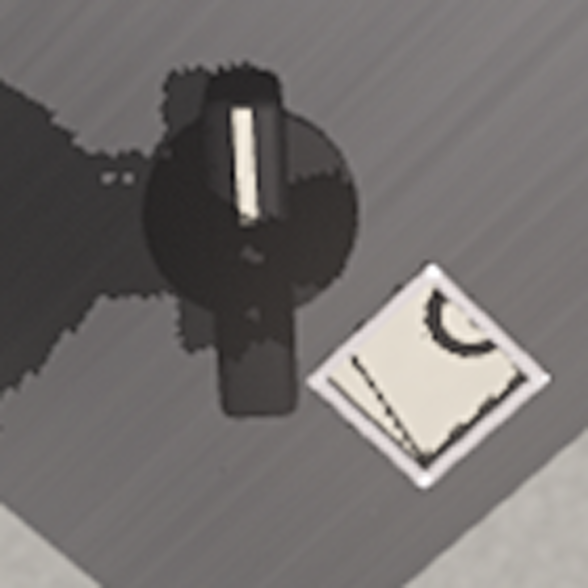

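```bash
python3 - <<'E'
from h import *
np.set_printoptions(precision=4,suppress=True)
T=np.load('T1.npy')
c=lambda p:((p[0]+.5)/4.2-.5+220,(p[1]+.5)/4.2-.5+150)
a,b=[ray('wrist',*c(p),.107,T) for p in [(240,108),(249,218)]];print(a,b,np.linalg.norm(a-b))
d=a-b;th=np.arctan2(d[1],d[0]);print('bar',th,'wheel',th+.229)
T=pose();print(row(T,down(.447,.294,.13,th-np.pi/2)),row(T,down(.447,.294,.097,th-np.pi/2)))
E
```

```text
[0.4295 0.3204 0.107 ] [0.442  0.3031 0.107 ] 0.02141633116089278
bar 2.197465684805391 wheel 2.426465684805391
[ 9.0001  0.1402  0.1959 -0.078   0.0001  0.0007] [12.3001  0.1426  0.1955 -0.078   0.0001  0.0007]
```

Emit:
step_arm --targets '[[[4,0.1,0.2,-0.05,0,0,1],[8,0.1,0.2,-0.05,0,0,0.6],[10.5,0.1,0.2,-0.05,0,0,0.6],[12.3,0.1,0.2,-0.05,0,0,0.6],[12.3,0.1,0.2,-0.05,0,0,0.6],[12.3,0.1,0.2,-0.05,0,0,0.1],[12.3,0.1,0.2,-0.05,0,0,0.0],[12.3,0.1,0.2,-0.05,0,0,0.0],[12.3,0.1,0.2,-0.05,0,0,0.0],[12.3,0.1,0.2,-0.05,0,0,0.0]]]' --grip_force 60

```text
clock: 2.2
position: [0.4466, 0.2941, 0.0983]
tool_rot: [2.703, 1.57, 1.731]
force: [-5.0, -1.2, 10.5]
grip_width: 0.0152
```

```bash
python3 - <<'E'
from h import *
s=bot.observe();print(s['qpos'],s['force'],s['moment'],s['grip_width'])
T=pose();print(np.arctan2(T[1,1],T[0,1]),T[:3,3])
E
```

```text
[-0.77442746  0.60957908  0.11140173  1.96211111 -0.11786058  0.57577523
  0.01503902] [-5.0289744  -1.15821661 10.48109392] [-0.2685282   0.99820587  0.03163432] 0.015182848283705554
0.5990258014380389 [0.44656507 0.29412746 0.09829569]
```

Emit:
step_arm --targets '[[[-0.2,0,0,0.1,0,0,0],[-0.2,0,0,0.2,0,0,0],[-0.2,0,0,0.34,0,0,0],[-0.2,0,0,0.48,0,0,0],[-0.2,0,0,0.62,0,0,0],[-0.2,0,0,0.76,0,0,0],[-0.2,0,0,0.9,0,0,0],[-0.2,0,0,1.04,0,0,0],[-0.2,0,0,1.18,0,0,0],[-0.2,0,0,1.2,0,0,0]]]'

```text
clock: 3.2
position: [0.4464, 0.2942, 0.0995]
tool_rot: [0.945, 1.57, -1.232]
force: [10.6, 2.0, -40.2]
grip_width: 0.0147
```

```bash
python3 - <<'E'
from h import *
s=bot.observe();print(s['qpos'],s['force'],s['moment'],s['grip_width'])
T=pose();j=np.arctan2(T[1,1],T[0,1]);print(j,T[:3,3]); print(row(T,down(.4466,.2941,.0995,-0.229-np.pi/2)))
E
```

```text
[-1.0068458   0.65604335  0.4386079   1.97362729 -0.46686266  0.61162215
 -0.86539083] [ 10.58040554   1.97771841 -40.19588485] [ 0.57699134 -2.01949263  0.0806456 ] 0.014678485021896403
-0.6058462187449294 [0.44638649 0.29415245 0.09947575]
[-2.41658377e-03  2.05390504e-02 -7.84645255e-03  1.19394996e+00
  2.06042197e-05 -7.04958520e-04]
```

Emit:
step_arm --targets '[[[0.06,0,0,0.1,0,0,0],[0.06,0,0,0.24,0,0,0],[0.06,0,0,0.38,0,0,0],[0.06,0,0,0.52,0,0,0],[0.06,0,0,0.66,0,0,0],[0.06,0,0,0.8,0,0,0],[0.06,0,0,0.94,0,0,0],[0.06,0,0,1.08,0,0,0],[0.06,0,0,1.194,0,0,0],[0.06,0,0,1.194,0,0,0]]]'

```text
clock: 4.2
position: [0.4465, 0.2942, 0.0993]
tool_rot: [2.942, 1.57, -0.432]
force: [2.7, -4.1, -4.9]
grip_width: 0.0147
```

```bash
python3 - <<'E'
from h import *
s=bot.observe();print(s['qpos'],s['force'],s['moment'],s['grip_width'])
T=pose();j=np.arctan2(T[1,1],T[0,1]);print(j,T[:3,3]); print(row(T,down(.4466,.2941,.0995,-0.229-np.pi/2)))
E
```

```text
[-1.20755203  0.76212714  0.75383054  1.9832816  -0.79737789  0.72010243
 -1.75884226] [ 2.70885537 -4.06459094 -4.91535359] [-0.45331447 -0.53896055 -0.09045027] 0.014714152984789444
-1.8037451396207196 [0.44650485 0.2942183  0.09931477]
[-0.0185104   0.00931714 -0.01200577 -0.00394873 -0.0009194  -0.00018757]
```

Turned to the computed angle. I'll release, lift and check the window.

Emit:
step_arm --targets '[[[0,0,0,0,0,0,0.5],[0,0,0,0,0,0,0.6],[0,0,0,0,0,0,0.6],[-1.5,0,0,0,0,0,0.7],[-5,0,0,0,0,0,1],[-9,0,0,0,0,0,1],[-12,0,0,0,0,0,1],[-12,0,0,0,0,0,1]]]'

```text
clock: 5.0
position: [0.4477, 0.2947, 0.2236]
tool_rot: [-2.279, 1.565, 0.63]
force: [-0.1, 0.4, -0.9]
grip_width: 0.0856
```

```bash
python3 - <<'E'
from h import *
import cv2
np.save('T2.npy',pose());print(pose())
im=np.ascontiguousarray(eyes.grab_frame('wrist')[:,:,::-1]);cv2.imwrite("pics/w2.png",im)
t=eyes.grab_frame('top')[:,:,::-1]
cv2.imwrite('pics/w2t.png',cv2.resize(t[205:309,85:200],None,fx=5,fy=5,interpolation=cv2.INTER_CUBIC))
E
```

```text
[[ 0.00457068 -0.23084554 -0.97297967  0.44773798]
 [ 0.00333201 -0.97298092  0.23086148  0.29465653]
 [-0.999984   -0.00429717 -0.003678    0.22363839]
 [ 0.          0.          0.          1.        ]]
```

View pics/w2.png

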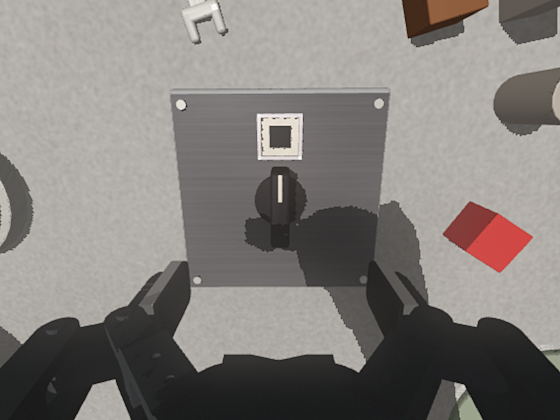

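View pics/w2t.png

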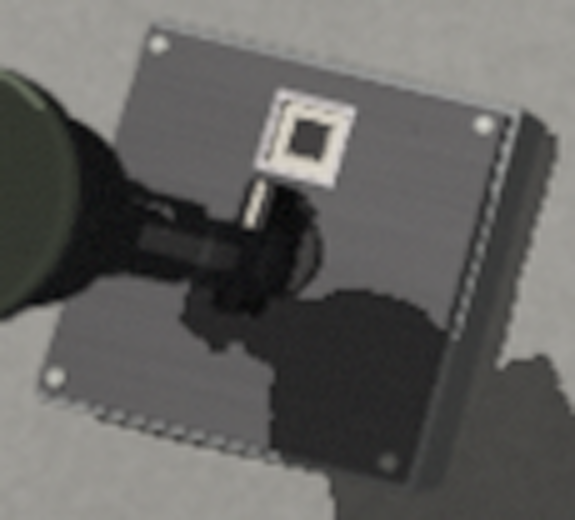

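The square mark sits at (280,137) and the window at (280,136), so it is whole and centred. The cube is next, and I'll check clearances first.

```bash
python3 - <<'E'
from h import *
np.set_printoptions(precision=4,suppress=True)
c=lambda p:((p[0]+.5)/3.8-.5+200,(p[1]+.5)/3.8-.5+110)
for n,z,p in [('prism',.11,(181,353)),('jar',.09,(202,72)),('cyl',.075,(176,506)),('brown',.05,(63,347)),('cube',.05,(178.5,221))]: print(n,ray('top',*c(p),z))
for j in (.36,.36-np.pi/2,.36+np.pi/2): print(j,row(pose(),down(.677,.031,.23,j)))
print(bot.observe()['qpos'])
E
```

```text
prism [0.5736 0.0215 0.11  ]
jar [0.7696 0.0145 0.09  ]
cyl [0.4782 0.0253 0.075 ]
brown [0.5874 0.1076 0.05  ]
cube [0.6767 0.0314 0.05  ]
0.36 [ -0.9546  20.3338 -28.5122  -2.1632  -0.0022  -0.0005]
-1.2107963267948967 [ -0.9546  20.3338 -28.5122  -0.5924  -0.0016   0.001 ]
1.9307963267948964 [ -0.9546  20.3338 -28.5122   2.5492   0.0013   0.0021]
[-1.3385  0.6097  0.9486  1.9049 -0.6117  0.9454 -1.901 ]
```

Emit:
step_arm --targets '[[[-1,20.3,-28.5,1.0,0,0,1],[-1,20.3,-28.5,1.0,0,0,1],[-1,20.3,-28.5,1.0,0,0,1],[-1,20.3,-28.5,1.0,0,0,1],[-1,20.3,-28.5,1.0,0,0,1],[-1,20.3,-28.5,1.0,0,0,1],[-1,20.3,-28.5,1.0,0,0,1],[-1,20.3,-28.5,1.0,0,0,1],[-1,20.3,-28.5,1.0,0,0,1],[-1,20.3,-28.5,1.0,0,0,1]]]'

```text
clock: 6.1
position: [0.6764, 0.0321, 0.2298]
tool_rot: [-0.501, 1.569, 1.41]
force: [0.6, 1.1, -0.3]
grip_width: 0.0857
```

```bash
python3 - <<'E'
from h import *
np.set_printoptions(precision=4,suppress=True)
print(row(pose(),down(.677,.031,.21,1.931)),bot.observe()['qpos'])
E
```

```text
[ 1.9824 -0.0154 -0.1255  1.5502  0.0016 -0.0005] [-0.6921  0.8965  1.0674  1.5053 -0.8143  1.2295 -2.3054]
```

Emit:
step_arm --targets '[[[2,0,0,-0.15,0,0,1],[2,0,0,-0.3,0,0,1],[2,0,0,-0.45,0,0,1],[2,0,0,-0.6,0,0,1],[2,0,0,-0.75,0,0,1],[2,0,0,-0.9,0,0,1],[2,0,0,-1.05,0,0,1],[2,0,0,-1.2,0,0,1],[2,0,0,-1.35,0,0,1],[2,0,0,-1.5,0,0,1]]]'

```text
clock: 7.1
position: [0.6758, 0.0341, 0.2099]
tool_rot: [-1.811, 1.569, 1.607]
force: [-0.8, -0.7, 0.1]
grip_width: 0.0857
```

```bash
python3 - <<'E'
from h import *
import cv2
np.set_printoptions(precision=4,suppress=True)
print(row(pose(),down(.677,.031,.21,1.931-np.pi)),bot.observe()['qpos'])
np.save('T3.npy',pose());print(pose())
im=np.ascontiguousarray(eyes.grab_frame('wrist')[:,:,::-1]);cv2.imwrite("pics/w3.png",im)
E
```

```text
[-0.0093  0.3292 -0.0272 -0.0834 -0.0006  0.002 ] [-0.5398  0.758   0.6928  1.5166 -0.5297  1.0606 -1.0128]
[[-0.0001  0.2733 -0.9619  0.6758]
 [ 0.0021 -0.9619 -0.2733  0.0341]
 [-1.     -0.002  -0.0005  0.2099]
 [ 0.      0.      0.      1.    ]]
```

View pics/w3.png

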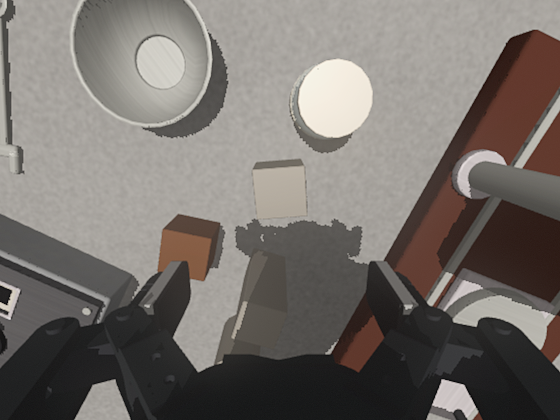

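The cube's top face has corners at about (253,169), (305,167), (308,216) and (256,219), with the jar beyond it and the prism nearer.

```bash
python3 - <<'E'
from h import *
import cv2
np.set_printoptions(precision=4,suppress=True)
T=np.load('T3.npy')
im=cv2.imread('pics/w3.png');cv2.imwrite('pics/w3c.png',cv2.resize(im[140:240,230:330],None,fx=5,fy=5,interpolation=cv2.INTER_CUBIC))
C=np.array([ray('wrist',*p,.05,T) for p in [(253,169),(305,167),(308,216),(256,219)]]);print(C.mean(0))
for i in range(4): print(np.linalg.norm(C[i]-C[i-1]),np.arctan2(*(C[i]-C[i-1])[[1,0]])%(np.pi/2))
E
```

```text
[0.6804 0.034  0.05  ]
0.049503520287459794 0.3115610067184627
0.048641840717317066 0.3150570677821334
0.048404966791732784 0.36285571300420516
0.051140729911425716 0.3376150944203644
```

View pics/w3c.png

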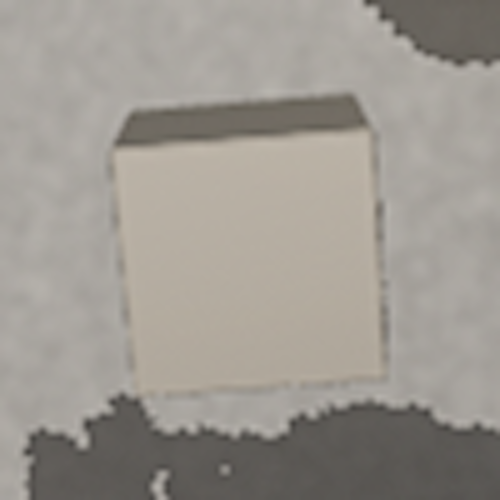

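```bash
python3 - <<'E'
from h import *
np.set_printoptions(precision=4,suppress=True)
print(row(pose(),down(.679,.033,.036,.34-np.pi/2)),pose()[:3,3])
E
```

```text
[17.4097  0.2035 -0.2561 -0.0537 -0.0009  0.0019] [0.6759 0.0339 0.2101]
```

Emit:
step_arm --targets '[[[4,0.2,-0.25,-0.054,0,0,1],[8,0.2,-0.25,-0.054,0,0,1],[12,0.2,-0.25,-0.054,0,0,1],[15,0.2,-0.25,-0.054,0,0,1],[17.4,0.2,-0.25,-0.054,0,0,1],[17.4,0.2,-0.25,-0.054,0,0,1],[17.4,0.2,-0.25,-0.054,0,0,0.5],[17.4,0.2,-0.25,-0.054,0,0,0.3],[17.4,0.2,-0.25,-0.054,0,0,0.3],[17.4,0.2,-0.25,-0.054,0,0,0.3]]]' --grip_force 40

```text
clock: 8.15
position: [0.6797, 0.0334, 0.0379]
tool_rot: [-2.626, 1.567, 0.856]
force: [-2.1, 0.9, 7.2]
grip_width: 0.0492
```

```bash
python3 - <<'E'
from h import *
import cv2
np.set_printoptions(precision=4,suppress=True)
np.save('T4.npy',pose());print(pose(),bot.observe()['force'],bot.observe()['grip_width'])
im=np.ascontiguousarray(eyes.grab_frame('wrist')[:,:,::-1]);cv2.imwrite("pics/w4.png",im)
E
```

```text
[[ 0.0024  0.3337 -0.9427  0.6797]
 [ 0.0027 -0.9427 -0.3337  0.0334]
 [-1.     -0.0018 -0.0032  0.0379]
 [ 0.      0.      0.      1.    ]] [-2.1475  0.8756  7.2011] 0.049176086816697155
```

View pics/w4.png

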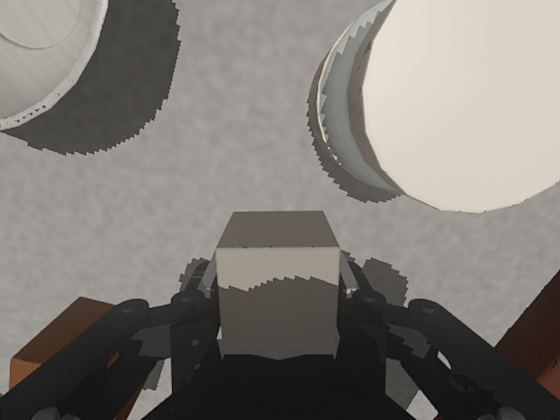

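```bash
python3 - <<'E'
from h import *
np.set_printoptions(precision=4,suppress=True)
T=np.load('T4.npy')
for p in [(217,248),(340,248),(234,211),(323,211)]:
    z=.05 if p[1]>230 else 0
    w=ray('wrist',*p,z,T);print(w, np.linalg.inv(T)@np.r_[w,1])
E
```

```text
[0.6957 0.0653 0.05  ] [-0.0119 -0.0247 -0.0258  1.    ]
[0.7119 0.0195 0.05  ] [-0.012   0.0238 -0.0258  1.    ]
[0.6952 0.0655 0.    ] [ 0.0381 -0.025  -0.0252  1.    ]
[0.7116 0.0191 0.    ] [ 0.038   0.0242 -0.0252  1.    ]
```

Emit:
step_arm --targets '[[[-1,0,0,0,0,0,0.3],[-4,0,0,0,0,0,0.3],[-8,0,0,0,0,0,0.3],[-12,0,0,0,0,0,0.3],[-16,0,0,0,0,0,0.3],[-18,0,0,0,0,0,0.3],[-18,0,0,0,0,0,0.3]]]'

```text
clock: 8.9
position: [0.6804, 0.0326, 0.2224]
tool_rot: [-3.041, 1.562, 0.441]
force: [0.5, -0.8, -2.3]
grip_width: 0.0496
```

```bash
python3 - <<'E'
from h import *
np.set_printoptions(precision=4,suppress=True)
print(row(pose(),down(.592,-.227,.21,-.063)),bot.observe()['grip_width'],bot.observe()['qpos'],bot.observe()['force'])
E
```

```text
[ 1.0748 21.5337 16.9985 -1.168  -0.0082 -0.0043] 0.04956962314471104 [-0.5307  0.7439  0.6847  1.4989 -0.5131  1.0745 -0.9623] [ 0.4888 -0.7708 -2.2581]
```

Emit:
step_arm --targets '[[[0.3,1,1,-0.1,0,0,0.3],[0.5,4,3,-0.22,0,0,0.3],[1,7,5.5,-0.35,0,0,0.3],[1,10,8,-0.48,0,0,0.3],[1,13,10.5,-0.61,0,0,0.3],[1,16,13,-0.75,0,0,0.3],[1,19,15,-0.89,0,0,0.3],[1,21,16.5,-1.02,0,0,0.3],[1,21.5,17,-1.15,0,0,0.3],[1,21.5,17,-1.168,0,0,0.3]]]'

```text
clock: 9.9
position: [0.5907, -0.2282, 0.2106]
tool_rot: [2.1, 1.563, 0.466]
force: [0.4, -0.3, -2.9]
grip_width: 0.0496
```

```bash
python3 - <<'E'
from h import *
import cv2
np.set_printoptions(precision=4,suppress=True)
print(row(pose(),down(.592,-.227,.12,-.063)),bot.observe()['qpos'])
np.save('T5.npy',pose());print(pose(),bot.observe()['force'],bot.observe()['grip_width'])
im=np.ascontiguousarray(eyes.grab_frame('wrist')[:,:,::-1]);cv2.imwrite("pics/w5.png",im)
E
```

```text
[ 9.0607  0.0548 -0.0944  0.0003 -0.0041 -0.0071] [ 0.0366  0.6071  0.3682  1.638  -0.2645  0.9398  0.438 ]
[[ 0.0073  0.998  -0.0627  0.5907]
 [ 0.0037 -0.0627 -0.998  -0.2282]
 [-1.      0.0071 -0.0041  0.2106]
 [ 0.      0.      0.      1.    ]] [ 0.4007 -0.3334 -2.8652] 0.0496122189344402
```

View pics/w5.png

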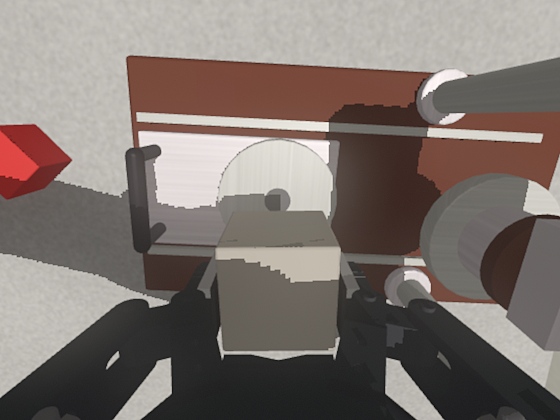

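```bash
python3 - <<'E'
from h import *
np.set_printoptions(precision=4,suppress=True)
T=np.load('T5.npy')
for p in [(277.5,199.5),(217,199),(337,199),(279,139)]: print(p,ray('wrist',*p,.064,T))
a,b=ray('wrist',137,117,.036,T),ray('wrist',543,138,.036,T);print('yaw',np.arctan2(*(b-a)[[1,0]]))
a,b=ray('wrist',137,155,.095,T),ray('wrist',140.5,247,.095,T);print('handle',a,b,(a+b)/2,np.arctan2(*(b-a)[[1,0]])+np.pi/2)
E
```

```text
(277.5, 199.5) [ 0.5922 -0.226   0.064 ]
(217, 199) [ 0.5369 -0.2219  0.064 ]
(337, 199) [ 0.6468 -0.2291  0.064 ]
(279, 139) [ 0.597  -0.1718  0.064 ]
yaw -0.11347295069553988
handle [ 0.4861 -0.1748  0.095 ] [ 0.4738 -0.2516  0.095 ] [ 0.4799 -0.2132  0.095 ] -0.1591193364939405
```

Emit:
step_arm --targets '[[[2,0.05,-0.09,0.05,-0.004,-0.007,0.3],[4.5,0.05,-0.09,0.05,-0.004,-0.007,0.3],[7,0.05,-0.09,0.05,-0.004,-0.007,0.3],[9,0.05,-0.09,0.05,-0.004,-0.007,0.3],[9.8,0.05,-0.09,0.05,-0.004,-0.007,0.3],[10.3,0.05,-0.09,0.05,-0.004,-0.007,0.3],[10.5,0.05,-0.09,0.05,-0.004,-0.007,0.3],[10.5,0.05,-0.09,0.05,-0.004,-0.007,0.3]]]'

```text
clock: 10.75
position: [0.5931, -0.2255, 0.1061]
tool_rot: [2.343, 1.57, 0.657]
force: [-0.2, 0.2, -3.2]
grip_width: 0.0495
```

```bash
python3 - <<'E'
from h import *
np.set_printoptions(precision=4,suppress=True)
print(row(pose(),down(.592,-.227,.1019,-.113)));s=bot.observe();print(s['position'],s['force'],s['grip_width'])
E
```

```text
[ 0.4218 -0.0911  0.1634 -0.0018 -0.0008 -0.0008]
[ 0.5931 -0.2255  0.1061] [-0.1665  0.2133 -3.1802] 0.04945688778513343
```

Emit:
step_arm --targets '[[[0.08,-0.05,0.08,0,0,0,0.3],[0.16,-0.09,0.13,0,0,0,0.3],[0.24,-0.09,0.13,0,0,0,0.3],[0.3,-0.09,0.13,0,0,0,0.3],[0.34,-0.09,0.13,0,0,0,0.3],[0.38,-0.09,0.13,0,0,0,0.3]]]'

```text
clock: 11.35
position: [0.5921, -0.2267, 0.1023]
tool_rot: [2.334, 1.57, 0.649]
force: [-0.2, 0.1, -3.1]
grip_width: 0.0492
```

```bash
python3 - <<'E'
from h import *
np.set_printoptions(precision=4,suppress=True)
print(row(pose(),down(.592,-.227,.1019,-.113)));s=bot.observe();print(s['position'],s['force'],s['grip_width'])
E
```

```text
[ 0.0395 -0.0044  0.035  -0.0018 -0.0008 -0.0009]
[ 0.5921 -0.2267  0.1023] [-0.1536  0.1384 -3.0868] 0.04920940353990059
```

Emit:
step_arm --targets '[[[0.03,0,0,0,0,0,0.3],[0.06,0,0,0,0,0,0.3],[0.08,0,0,0,0,0,0.3]]]'

```text
clock: 11.65
position: [0.5922, -0.2267, 0.1019]
tool_rot: [2.168, 1.569, 0.482]
force: [-1.9, 1.5, 8.5]
grip_width: 0.0492
```

Contact is light, so I'll release and lift.

Emit:
step_arm --targets '[[[-0.02,0,0,0,0,0,0.7],[-0.02,0,0,0,0,0,0.8],[-0.02,0,0,0,0,0,1],[-0.02,0,0,0,0,0,1],[-2,0,0,0,0,0,1],[-5,0,0,0,0,0,1],[-9,0,0,0,0,0,1],[-12,0,0,0,0,0,1],[-12,0,0,0,0,0,1]]]'

```text
clock: 12.55
position: [0.5935, -0.2276, 0.2261]
tool_rot: [1.569, 1.564, -0.117]
force: [-0.1, 0.1, -0.5]
grip_width: 0.0853
```

```bash
python3 - <<'E'
from h import *
import cv2
np.set_printoptions(precision=4,suppress=True)
print(bot.observe()['qpos'])
np.save('T6.npy',pose());print(pose(),bot.observe()['force'],bot.observe()['grip_width'])
im=np.ascontiguousarray(eyes.grab_frame('wrist')[:,:,::-1]);cv2.imwrite("pics/w6.png",im)
E
```

```text
[ 0.0166  0.5962  0.394   1.6193 -0.266   0.9722  0.3836]
[[ 0.0071  0.9934 -0.1148  0.5935]
 [-0.0008 -0.1148 -0.9934 -0.2276]
 [-1.      0.0072  0.      0.2261]
 [ 0.      0.      0.      1.    ]] [-0.0689  0.0673 -0.5156] 0.08527308248857729
```

View pics/w6.png

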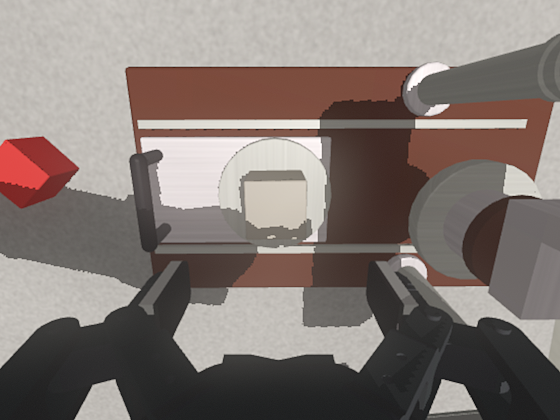

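```bash
python3 - <<'E'
from h import *
np.set_printoptions(precision=4,suppress=True)
T=np.load('T6.npy')
a,b=[ray('wrist',*p,.114,T) for p in[(244.5,181),(305.5,180)]]
f=(a+b)/2;d=(b-a)/np.linalg.norm(b-a);n=np.array([d[1],-d[0],0]);print('cube',f+n*.025,np.linalg.norm(b-a),np.arctan2(d[1],d[0]))
l,r,t=[ray('wrist',*p,.064,T) for p in[(217.5,192),(328,192),(274,138)]];print('platen',l,r,t, np.linalg.norm(l-r))
a,b=ray('wrist',137,122,.036,T),ray('wrist',527,124,.036,T);print('yaw',np.arctan2(*(b-a)[[1,0]]))
a,b=ray('wrist',137,155,.095,T),ray('wrist',147,249,.095,T);print('handle',(a+b)/2,np.arctan2(*(b-a)[[1,0]])+np.pi/2, np.linalg.norm(a-b))
E
```

```text
cube [ 0.5933 -0.2258  0.114 ] 0.04791141327348759 -0.10072122162176457
platen [ 0.5381 -0.216   0.064 ] [ 0.6439 -0.2285  0.064 ] [ 0.5982 -0.1719  0.064 ] 0.10654915263011665
yaw -0.1209294440368907
handle [ 0.4785 -0.2122  0.095 ] -0.1449771237322912 0.08470676890637586
```

Cube is at (0.593,-0.226) and the platen at about (0.592,-0.227). Next I move in front of the handle with the fingers shut.

```bash
python3 - <<'E'
from h import *
np.set_printoptions(precision=4,suppress=True)
T=pose()
print(row(T,down(.425,-.2066,.22,-.12)));print(row(T,down(.425,-.2066,.093,-.12)))
E
```

```text
[  0.3022 -16.9072  -0.1132   0.0052  -0.0006  -0.0046]
[ 13.0021 -16.9659  -0.1061   0.0052  -0.0006  -0.0046]
```

Emit:
step_arm --targets '[[[0.3,-4,0,0.005,0,-0.005,0.5],[0.3,-8,-0.1,0.005,0,-0.005,0],[0.3,-12,-0.1,0.005,0,-0.005,0],[0.3,-15.5,-0.1,0.005,0,-0.005,0],[0.3,-17,-0.1,0.005,0,-0.005,0],[4,-17,-0.1,0.005,0,-0.005,0],[8,-17,-0.1,0.005,0,-0.005,0],[11,-17,-0.1,0.005,0,-0.005,0],[13,-17,-0.1,0.005,0,-0.005,0],[13,-17,-0.1,0.005,0,-0.005,0]]]'

```text
clock: 13.6
position: [0.4229, -0.2061, 0.0905]
tool_rot: [-1.804, 1.565, 2.788]
force: [-0.4, 0.5, 0.6]
grip_width: 0.0
```

```bash
python3 - <<'E'
from h import *
import cv2
np.set_printoptions(precision=4,suppress=True)
print(pose(),bot.observe()['force'],bot.observe()['grip_width'],bot.observe()['qpos'])
im=np.ascontiguousarray(eyes.grab_frame('wrist')[:,:,::-1]);cv2.imwrite("pics/w7.png",im)
E
```

```text
[[-0.0052  0.9928 -0.1197  0.4229]
 [ 0.0019 -0.1197 -0.9928 -0.2061]
 [-1.     -0.0053 -0.0013  0.0905]
 [ 0.      0.      0.      1.    ]] [-0.4174  0.5311  0.62  ] 1.2762644583384092e-05 [ 0.104   0.5785  0.2961  2.1305 -0.3502  0.4837  0.5477]
```

View pics/w7.png

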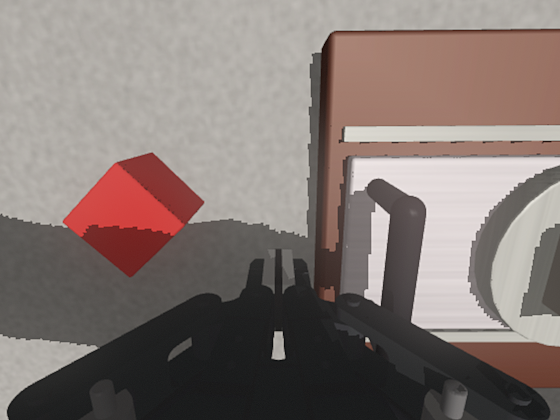

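Emit:
step_arm --targets '[[[-0.2,1,0,0,0,0,0],[-0.2,2,0,0,0,0,0],[-0.2,2.5,0,0,0,0,0],[-0.2,2.8,0,0,0,0,0],[-0.2,3.1,0,0,0,0,0],[-0.2,3.4,0,0,0,0,0],[-0.2,3.7,0,0,0,0,0],[-0.2,4.0,0,0,0,0,0],[-0.2,4.4,0,0,0,0,0],[-0.2,4.8,0,0,0,0,0]]]'

```text
clock: 14.65
position: [0.4715, -0.2122, 0.0938]
tool_rot: [-1.856, 1.567, 2.736]
force: [-1.4, 1.0, 1.2]
grip_width: 0.0001
```

```bash
python3 - <<'E'
from h import *
import cv2
print(pose()[:3,3])
im=np.ascontiguousarray(eyes.grab_frame('wrist')[:,:,::-1]);cv2.imwrite("pics/w8.png",im)
E
```

```text
[ 0.47153705 -0.21222364  0.09381986]
```

View pics/w8.png

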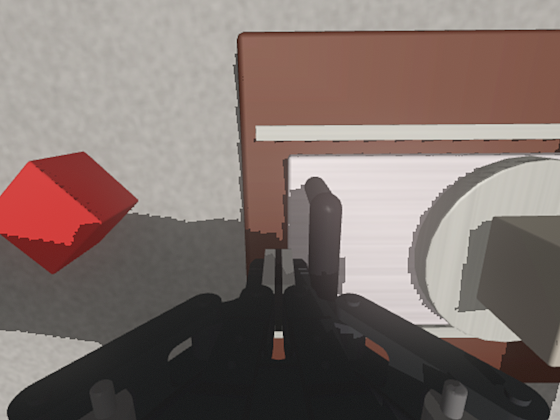

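Emit:
step_arm --targets '[[[0,0.3,0,0,0,0,0],[0,0.8,0,0,0,0,0],[0,1.5,0,0,0,0,0],[0,2.3,0,0,0,0,0],[0,3.1,0,0,0,0,0],[0,3.9,0,0,0,0,0],[0,4.7,0,0,0,0,0],[0,5.4,0,0,0,0,0],[0,5.8,0,0,0,0,0],[0,6.0,0,0,0,0,0]]]'

```text
clock: 15.7
position: [0.5322, -0.2195, 0.0936]
tool_rot: [-1.843, 1.568, 2.75]
force: [-3.1, 1.7, 0.5]
grip_width: -0.0003
```

Emit:
step_arm --targets '[[[0,0.3,0,0,0,0,0],[0,0.8,0,0,0,0,0],[0,1.5,0,0,0,0,0],[0,2.2,0,0,0,0,0],[0,2.9,0,0,0,0,0],[0,3.6,0,0,0,0,0],[0,4.2,0,0,0,0,0],[0,4.7,0,0,0,0,0],[0,4.9,0,0,0,0,0],[0,5.0,0,0,0,0,0]]]'

```text
clock: 16.7
position: [0.5819, -0.2255, 0.0934]
tool_rot: [-1.816, 1.568, 2.777]
force: [-2.1, 0.8, 0.4]
grip_width: -0.0001
```

```bash
python3 - <<'E'
from h import *
import cv2
print(pose(),bot.observe()['force'])
im=np.ascontiguousarray(eyes.grab_frame('wrist')[:,:,::-1]);cv2.imwrite("pics/w9.png",im)
im=np.ascontiguousarray(eyes.grab_frame('side')[:,:,::-1]);cv2.imwrite("pics/s9.png",im)
E
```

```text
[[-2.93134619e-03  9.92815259e-01 -1.19621360e-01  5.81901412e-01]
 [ 1.11929477e-03 -1.19618541e-01 -9.92819295e-01 -2.25542557e-01]
 [-9.99995077e-01 -3.04418861e-03 -7.60609572e-04  9.33829721e-02]
 [ 0.00000000e+00  0.00000000e+00  0.00000000e+00  1.00000000e+00]] [-2.11250181  0.81819626  0.35452446]
```

View pics/w9.png

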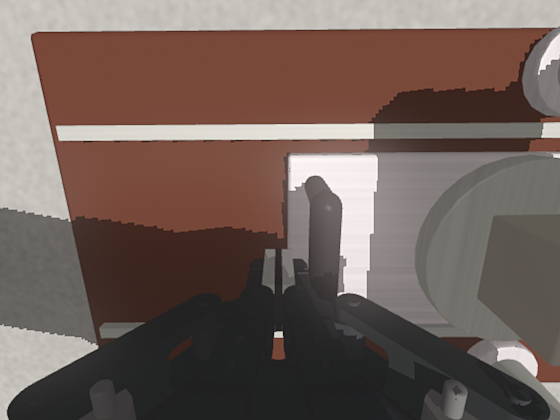

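View pics/s9.png

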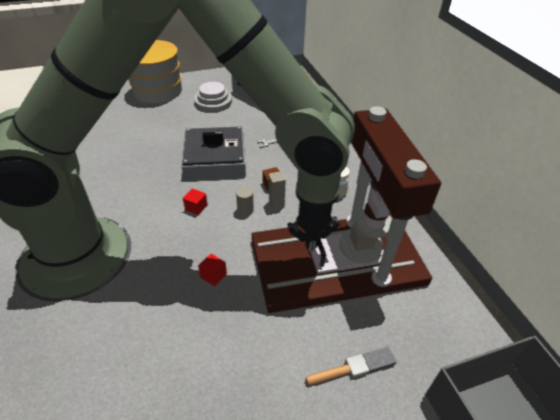

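```bash
python3 - <<'E'
from h import *
T=pose()
a,b=ray('wrist',35,33,.034,T),ray('wrist',98,345,.034,T);print(a,b)
u=np.array([.9928,-.1196,0]);print('front s',a@u,b@u,'home platen s',a@u+.29, b@u+.29)
print('start platen s',np.array([.592,-.227,0])@u,'tcp s',T[:3,3]@u)
print(ray('wrist',288,154,.048,T)@u, 'carriage front s -> platen s', ray('wrist',288,154,.048,T)@u+.13)
E
```

```text
[ 0.46815229 -0.09327638  0.034     ] [ 0.44241017 -0.2931913   0.034     ]
front s 0.4759374463745177 0.47429049391231526 home platen s 0.7659374463745177 0.7642904939123152
start platen s 0.6148868 tcp s 0.6046990797876003
0.610759490408639 carriage front s -> platen s 0.740759490408639
```

About 26 mm of travel remains, and the wrist should clear the crosshead. I'll push on slowly.

Emit:
step_arm --targets '[[[0,0.2,0,0,0,0,0],[0,0.5,0,0,0,0,0],[0,0.8,0,0,0,0,0],[0,1.1,0,0,0,0,0],[0,1.4,0,0,0,0,0],[0,1.6,0,0,0,0,0],[0,1.8,0,0,0,0,0],[0,1.9,0,0,0,0,0],[0,2.0,0,0,0,0,0]]]'

```text
clock: 17.7
position: [0.6018, -0.228, 0.0934]
tool_rot: [-1.819, 1.568, 2.774]
force: [-1.9, 1.6, 0.7]
grip_width: 0.0001
```

Emit:
step_arm --targets '[[[0,0.1,0,0,0,0,0],[0,0.2,0,0,0,0,0],[0,0.3,0,0,0,0,0]]]'

```text
clock: 18.0
position: [0.6031, -0.2281, 0.0932]
tool_rot: [-1.788, 1.564, 2.804]
force: [-18.5, 5.3, 11.9]
grip_width: 0.0001
```

Emit:
step_arm --targets '[[[0,0.1,0,0,0,0,0],[0,0.15,0,0,0,0,0]]]'

```text
clock: 18.2
position: [0.603, -0.2283, 0.0931]
tool_rot: [-1.779, 1.561, 2.813]
force: [-15.0, 4.7, 11.6]
grip_width: 0.0001
```

```bash
python3 - <<'E'
from h import *
import cv2
print(pose()[:3,3],bot.observe()['force'])
T=pose();np.save('T10.npy',T)
a=np.ascontiguousarray(eyes.grab_frame('wrist')[:,:,::-1]);cv2.imwrite("pics/w10.png",a)
E
```

```text
[ 0.60299943 -0.22827177  0.09307458] [-15.03236044   4.69952378  11.62888336]
```

View pics/w10.png

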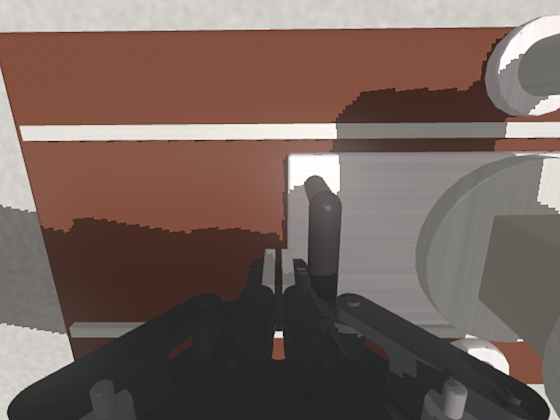

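```bash
python3 - <<'E'
from h import *
T=np.load('T10.npy');u=np.array([.9928,-.1196,0])
f=[ray('wrist',*p,.034,T)@u for p in [(3,60),(28,165),(65,330)]]
c=[ray('wrist',*p,.048,T)@u for p in [(288,154),(287.5,200)]]
h=ray('wrist',325.5,240,.097,T)@u
print(f,c,h, 'carriage', [.29-.13-(x-np.mean(f)) for x in c])
E
```

```text
[np.float64(0.47561686610491394), np.float64(0.47536938989109784), np.float64(0.47320859483547373)] [np.float64(0.6317348869848697), np.float64(0.6316554135698336)] 0.6466092658305127 carriage [np.float64(0.0029967299589588325), np.float64(0.0030762033739949457)]
```

Emit:
step_arm --targets '[[[0,-0.2,0,0,0,0,0],[0,-1.0,0,0,0,0,0],[0,-3.0,0,0,0,0,0],[0,-6.0,0,0,0,0,0],[0,-10,0,0,0,0,0],[0,-14,0,0,0,0,0],[-4,-18,0,0,0,0,0.5],[-8,-20,0,0,0,0,0.5],[-11,-20,0,0,0,0,0.5],[-11,-20,0,0,0,0,0.5]]]'

```text
clock: 19.25
position: [0.4063, -0.2052, 0.2086]
tool_rot: [-2.068, 1.567, 2.523]
force: [0.7, 0.1, 0.2]
grip_width: 0.0425
```

```bash
python3 - <<'E'
from h import *
import cv2
print(pose()[:3,3],bot.observe()['force'])
T=pose();np.save('T11.npy',T)
cv2.imwrite("pics/w11.png",np.ascontiguousarray(eyes.grab_frame('wrist')[:,:,::-1]))
t=eyes.grab_frame('top')[:,:,::-1];s=eyes.grab_frame('side')[:,:,::-1]
cv2.imwrite('pics/f_top.png',t);cv2.imwrite('pics/f_side.png',s)
cv2.imwrite('pics/f.png',np.hstack([cv2.resize(t[60:270,280:460],None,fx=2.2,fy=2.2),cv2.resize(s[95:305,245:435],None,fx=2.1,fy=2.2)]))
E
```

```text
[ 0.40633346 -0.20518924  0.20862773] [0.71806172 0.11414942 0.16291856]
```

View pics/f.png

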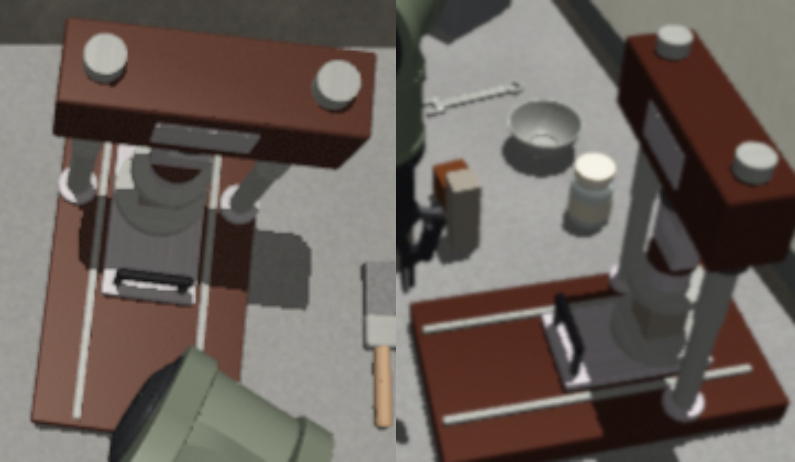

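View pics/f_top.png

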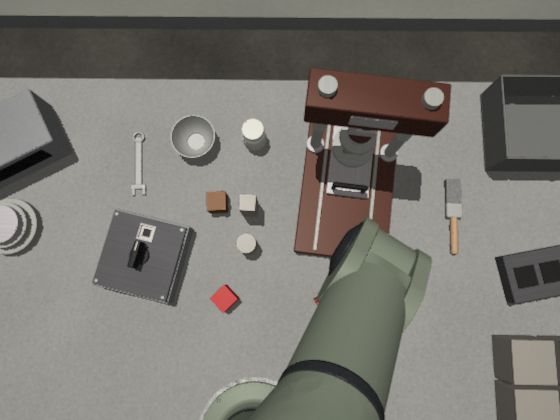

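View pics/w11.png

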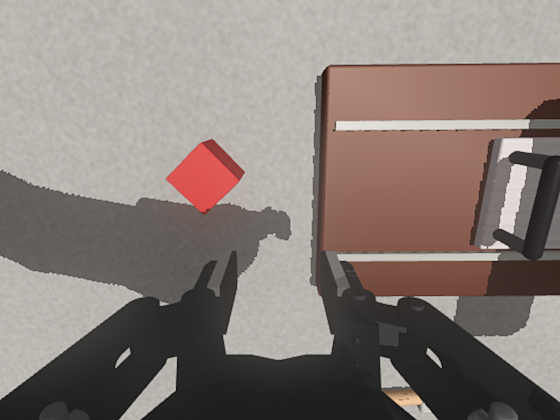

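```bash
python3 - <<'E'
from h import *
import cv2
def proj(n,P):
    c=eyes.get_calibration(n);q=c['camera_from_world']@np.r_[P,1];return np.array([q[0]/q[2]*c['fx']+c['cx'],q[1]/q[2]*c['fy']+c['cy']])
u=np.array([.9928,-.1196,0]);v=np.array([.1196,.9928,0]);z=np.array([0,0,1.])
p0=np.array([.592,-.227,0])
for n,(y0,y1,x0,x1) in {'side':(205,275,300,380),'top':(125,205,310,400)}.items():
    im=cv2.imread(f'pics/f_{n}.png');k=8 if n=='side' else 6
    big=cv2.resize(im[y0:y1,x0:x1],None,fx=k,fy=k,interpolation=cv2.INTER_CUBIC);big=cv2.convertScaleAbs(big,alpha=1.8,beta=20)
    for D,col in ((.146,(0,0,255)),(.150,(0,255,0))):
        c=p0+D*u
        def dl(Ps):
            q=np.array([(proj(n,P)-[x0,y0]+.5)*k for P in Ps]).astype(np.int32);cv2.polylines(big,[q],False,col,1)
        dl([c+.064*z+.055*(np.cos(a)*u+np.sin(a)*v) for a in np.linspace(0,6.3,60)])
        dl([c-.115*u+.097*z-.038*v,c-.115*u+.097*z+.038*v])
        dl([c-.13*u+.048*z-.045*v,c-.13*u+.048*z+.045*v])
        for h in(.064,.114): dl([c+h*z+.025*(a*u+b*v) for a,b in((-1,-1),(1,-1),(1,1),(-1,1),(-1,-1))])
    cv2.imwrite(f'pics/o_{n}.png',big)
E
```

```text
(no output)
```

View pics/o_side.png

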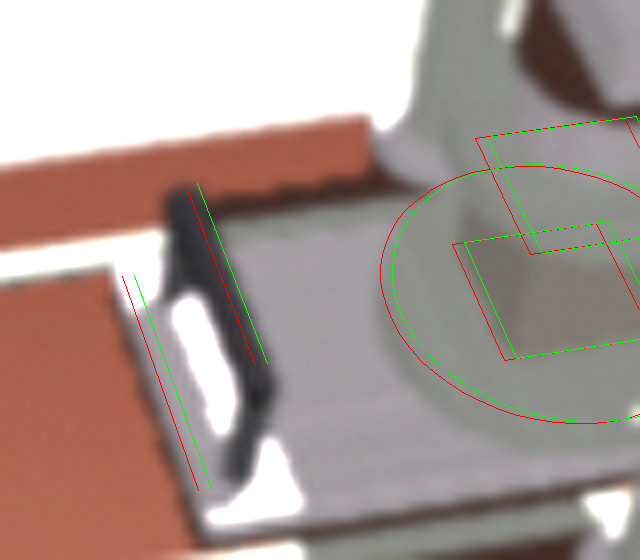

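View pics/o_top.png

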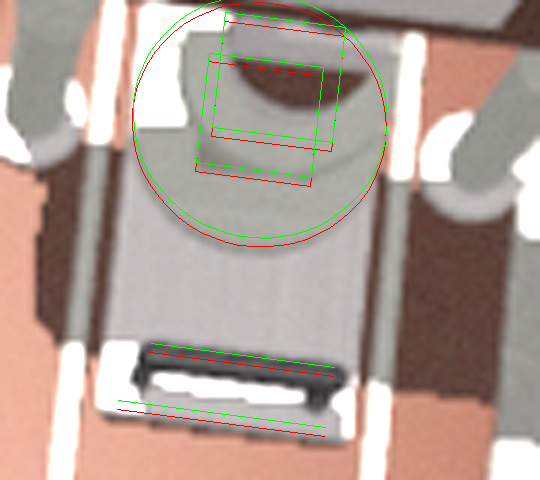

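The hard stop was felt at about 18 N, but images put the carriage 3 ± 2 mm from home. I'll push again a little more firmly to be sure.

```bash
python3 - <<'E'
from h import *
np.set_printoptions(precision=4,suppress=True)
print(row(pose(),down(.43,-.2075,.092,-.12)));print(row(pose(),down(.59,-.2265,.092,-.12)));print(row(pose(),down(.601,-.2279,.092,-.12)))
E
```

```text
[11.2576  2.5846  0.0498 -0.0004 -0.0022  0.0094]
[11.106  18.6962  0.0146 -0.0004 -0.0022  0.0094]
[11.0956 19.805   0.0215 -0.0004 -0.0022  0.0094]
```

Emit:
step_arm --targets '[[[3,2,0,0,-0.002,0.009,0],[7,2.5,0,0,-0.002,0.009,0],[10,2.5,0,0,-0.002,0.009,0],[11.2,4,0,0,-0.002,0.009,0],[11.2,8,0,0,-0.002,0.009,0],[11.1,12,0,0,-0.002,0.009,0],[11.1,15.5,0,0,-0.002,0.009,0],[11.1,18,0,0,-0.002,0.009,0],[11.1,19,0,0,-0.002,0.009,0],[11.1,19.4,0,0,-0.002,0.009,0]]]'

```text
clock: 20.4
position: [0.5966, -0.2272, 0.0904]
tool_rot: [-1.678, 1.568, 2.914]
force: [-0.9, -0.8, 0.2]
grip_width: -0.0001
```

```bash
python3 - <<'E'
from h import *
print(pose(),bot.observe()['force'])
E
```

```text
[[-2.32358603e-03  9.92771965e-01 -1.19993447e-01  5.96625365e-01]
 [ 5.38583669e-04 -1.19992511e-01 -9.92774651e-01 -2.27161461e-01]
 [-9.99997155e-01 -2.37142382e-03 -2.55877845e-04  9.04493619e-02]
 [ 0.00000000e+00  0.00000000e+00  0.00000000e+00  1.00000000e+00]] [-0.87460262 -0.81505559  0.20472475]
```

Emit:
step_arm --targets '[[[0,0.2,0,0,0,0,0],[0,0.4,0,0,0,0,0],[0,0.55,0,0,0,0,0],[0,0.65,0,0,0,0,0],[0,0.75,0,0,0,0,0],[0,0.85,0,0,0,0,0]]]'

```text
clock: 21.0
position: [0.603, -0.228, 0.0904]
tool_rot: [-1.743, 1.564, 2.848]
force: [-18.5, 4.8, 13.2]
grip_width: -0.0001
```

Emit:
step_arm --targets '[[[0,0.15,0,0,0,0,0],[0,0.25,0,0,0,0,0]]]'

```text
clock: 21.2
position: [0.6031, -0.2281, 0.0903]
tool_rot: [-1.759, 1.559, 2.832]
force: [-21.4, 5.4, 15.5]
grip_width: -0.0
```

The stop is at the same place, at 21 N, so this is the end stop. I'll retreat and do a last check.

Emit:
step_arm --targets '[[[0,-0.2,0,0,0,0,0],[0,-1.0,0,0,0,0,0],[0,-3.0,0,0,0,0,0],[0,-6.0,0,0,0,0,0],[0,-10,0,0,0,0,0],[0,-14,0,0,0,0,0],[-4,-18,0,0,0,0,0],[-8,-20,0,0,0,0,0],[-11,-20,0,0,0,0,0],[-11,-20,0,0,0,0,0]]]'

```text
clock: 22.2
position: [0.4064, -0.2048, 0.206]
tool_rot: [-1.983, 1.566, 2.607]
force: [0.9, -0.3, -1.3]
grip_width: 0.0
```

```bash
python3 - <<'E'
from h import *
import cv2
t=eyes.grab_frame('top')[:,:,::-1];s=eyes.grab_frame('side')[:,:,::-1]
a=cv2.imread('pics/f_top.png');b=cv2.imread('pics/f_side.png')
cv2.imwrite('pics/g.png',cv2.convertScaleAbs(np.hstack([cv2.resize(t[100:260,285:410],None,fx=3,fy=3,interpolation=2),cv2.resize(s[195:305,245:385],None,fx=3,fy=480/110,interpolation=2)]),alpha=1.4))
E
```

```text
(no output)
```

View pics/g.png

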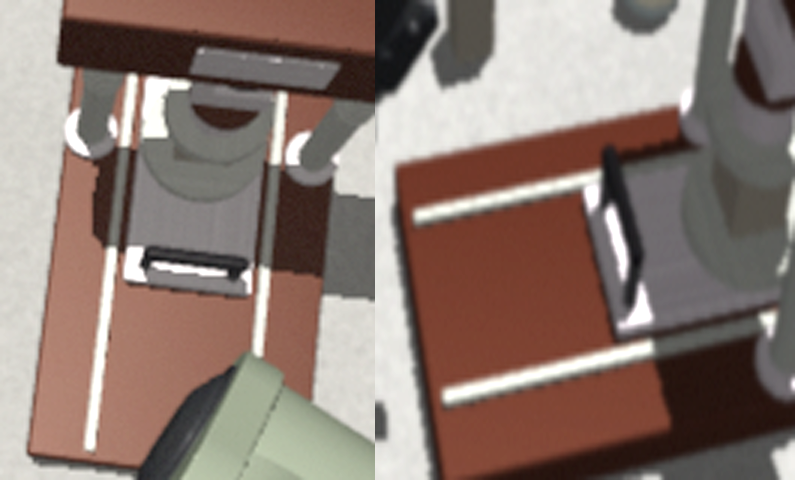

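```bash
python3 -c "
from workcell import bot
print(bot.job_done())"
```

```text
the job is handed in; nothing more can be done
None
```

I've handed the job in: the wheel is set, the mortar cube stands on the lower platen, and the carriage is pushed home. It took about 22 s of the 72 s.

- **Selector wheel:** I turned it about 2.4 rad clockwise by the knob. After I let go, the square mark showed whole in the window, centred to about one pixel in the wrist camera.
- **Cube:** it went down with about 12 N of contact. Measured on the platen before the push, its centre was within about 2 mm of the platen's centre. After the push the side view shows it still upright, and its place on the platen matched the predicted one to roughly 2–5 mm. The upper platen and a camera offset kept me from measuring that more closely.
- **Carriage:** I pushed it to a hard stop twice, at 18 N and 21 N, and it stopped at the same place within 0.1 mm.
- **Other specimens and tools:** they look unmoved in the top view from the end of the job, and the gripper was clear of everything when I handed in.

**One disagreement:** an image estimate from the base and carriage edges put the carriage about 3 mm short of home. The limit is 4 mm, and that estimate is only good to about 2 mm. I took the repeated hard stop as the better evidence.

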